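Unlatch the plywood crate and pack the wooden legs

ROBOT

A 6-joint arm with a two-finger parallel gripper is mounted at the origin on the work surface. World frame = base frame: x ahead of the robot, y to its left, z up, the work surface at z = 0. Lengths are in m, angles in rad, forces in N, time in s.
With the tool pointing down it reaches from about 0.275 to 0.825 m from the base axis. Payload 5.2 kg.
Tool frame: the origin (TCP) lies on the centre line of the jaws, within the pads' length; the fingertips stand 22 mm ahead of it and the grasp point (between the pads) lies 3 mm ahead of it (manip.finger_overhang is the distance from the TCP to the fingertips, in m); z points along the fingers, y is the line along which they close (so a half turn about z gives the same grasp; the last joint's range is limited). The gripper opens to 93 mm and grips with 3 to 60 N. Pads are 15 mm wide; open, the fingers measure 128 mm over their backs; the gripper's body (75 mm by 188 mm) begins 65 mm behind the grasp point.
Start: joints at [-1.514, 0.259, 1.535, -0, 1.348, -0.203], TCP at [0.141, -0.532, 0.241] pointing down, gripper open.
Joint ranges: [-3.14, 3.14], [-0.91, 2.08], [0.19, 2.58], [-1.22, 4.36], [0.22, 2.71], [-3.12, 3.12]. Speed limits (rad/s): [2.57, 2.57, 3.14, 3.14, 3.14, 3.14].

INTERFACE

Orientations are given as a unit quaternion [w, x, y, z].
In Python, from station import manip, vision, spotter gives the robot as it stands.
- The arm moves only by the tool move_arm, never from a script. Its argument "plan" is a list of rows, each a list of 3 entries, a list of its own where there are three numbers: the shift along the world's x, y, z in units of 25 mm (1.0 is 25 mm), then the turn, a rotation vector about the world's x, y, z in degrees, then the closure, from 0 (fully open) to 1 (shut). In form: [[[dx, dy, dz], [wx, wy, wz], grip], ...]. A call has 1 to 10 rows; each row is the pose to reach, as a shift and turn from the pose commanded when the call began; what a row does not reach only later rows make up. A row lasts 1/8 s, in which the tool goes at most 62.5 mm and 10.7 degrees, less where a joint would pass 70% of its speed; a pose out of reach is approached as far as the arm can. A call with a gripper value outside its range is refused whole. The fingers move at their own pace and stop on an object; the grip force is fixed at half the most. Time passes only in rows, so rows that repeat a pose let the fingers close. It gives the time, the measured TCP pose, the force, the opening and the grip force at its end, in the units of the state.
- manip.get_state(): the state, without advancing time (a new reading comes with each control period).
- vision.camera(name): name is "scene" or "side" or "wrist"; returns the picture (384x512x3 uint8, red, green, blue); there is no depth.
- vision.camera_model(name): a dict with "fx", "fy", "cx", "cy" (pixels), "k1" (the pictures are not rectified: a ray, as slopes to the right and down, at radius r is drawn at 1 + k1 r^2 times it, then the intrinsics apply), "rvec" (rotation vector, rad) and "tvec" (3), from world to camera coordinates, as OpenCV has them; the wrist camera has in their place "T_tool_cam" (4x4, takes a point from camera to tool coordinates, whose origin is the TCP and whose axes are the flange's). Camera axes: x right, y down, z forward; pixel columns grow to the right and rows downward; lengths in m; the calibration is good to about 2 mm. A picture is of the moment at which its call begins: read the wrist's pose just before it. camera_model takes no time and is no camera call.
- manip.hand_in(): hands the job in; it is judged then, once.
Trained networks look in the newest picture that a camera, given by its name, has taken for a name from the list of things; names that differ only in an ending like _2 or _b are one class to them, and where a whole thing is asked for, a point or a joint stands for the part that bears it (a point fixed in the world has none). Each returns a list of dicts, best first, with "confidence" (0 to 1); they miss things now and then, are a little off and sometimes report something else, mostly with a low value. They report only what shows in the picture. A call takes as long as a camera call.
- spotter.recognise(camera, query): "rect" ([left, top, right, bottom] in pixels, round what is visible of it).
The state is a dict: "time": time; "joint_pos": joint angles; "joint_velocities": joint speeds; "joint_torque": joint torques, N m; "ee_pos": TCP position; "orientation": TCP orientation; "contact_force": force on the tool from outside, world axes, zero at the start; "ft_torque": the same for the moment, N m; "width": finger opening in m; "gripper_force": force on a finger pad.
Only numpy, scipy, OpenCV 4.12 (cv2) and the standard library are available. Lean on these libraries where they do the work, as an engineer would, in place of code of your own. Each camera call takes 0.05 s, during which the arm holds its last target. There are 200 camera calls.

TASK

Open the plywood crate and pack it: pull the red-handled spring pin up and turn it counter-clockwise into its rest notch so that it stays out by itself, let go of it, then swing the yellow hold-down bar outwards until it clicks into its end detent, and swing both lid flaps right over until they lie open. Then lay every wooden leg from the white board flat on the crate's floor, lengthwise down and none on top of another, leaving the pin out and the glue jar, screwdriver and tin undisturbed.

Things in the scene. Friction and masses are not known exactly. Their poses are not given: they have to be found in the camera images.
- crate: Plywood crate fixed to the bench; origin under its centre, on the bench, z up. Outside 240 (x) by 200 (y) mm, walls 80 high, 8 thick, inner floor at 8 mm. Two lid flaps meet along y = 0, their front tongues held down by a yellow bar along y at x = -140 mm. Its -x side (latch) faces roughly the robot's right, its +y side roughly the robot. Below, crate x and y mean this frame.
- pin_lift (a joint): Height (m) of the vertical spring pin at crate x -140, y +85 mm. 0 = home, locking the bar's free end; stop 0.032. Spring: 6 N down at home, 11 N at the stop. At home its brass cross pin sits in the deep slot of a steel collar; above 0.026 it clears the collar and can be turned. Let down in the rest notch it stays at about 0.021 and the bar is free.
- pin (a joint): Turn (rad) of the spring pin about its axis, counter-clockwise from above. 0 = home, red handle along crate y; stops -0.05 and 1.40. A small ridge at about 0.7 is passed with the pin held high; the rest notch lies between it and the 1.40 stop (any turn from 1.05 on). Let the pin down there.
- pin_grip (a point): Centre of the red cross handle on the spring pin: a bar 50 mm long, 12 wide, 16 high, centre 172 mm above the bench when home; it rises and turns with the pin. This point's y axis lies along the bar, x across it (the 12 mm way). 20 mm of clear space below the bar, beside its thin neck.
- bar (a joint): Swing (rad) of the yellow hold-down bar about its vertical pivot, counter-clockwise from above. 0 = over the flap tongues, pointing along crate +y; growing, the free end moves outwards (crate -x). At about 1.92 a spring-ball detent must be pushed over (about 3 N at the post); beyond it the bar seats at 2.05 to 2.10 (stop).
- bar_grip (a point): A point on the black round post that stands on the yellow bar: post 18 mm across, 62 mm high, vertical, from the bar's top at 102 mm to 164 mm above the bench; this point is on its axis 152 mm above the bench, 95 mm from the bar's pivot.
- bar_hinge (a point): Vertical pivot axis of the yellow bar, at the height of bar_grip (crate x = -140, y = -85 mm). The bar is 24 mm wide, 12 mm thick and reaches 192 mm from this axis.
- flap_near (a joint): Opening in rad of the flap hinged along the crate's +y top edge (nearer the robot). 0 = shut, pi/2 = upright, 3.10 = lying flat outwards (stop). Swings freely: it falls shut below about 1.2 and falls open by itself, slowly, beyond about 1.5.
- flap_near_knob (a point): Grip point of the near flap's dark wooden knob: cylinder 24 mm across, 38 high, standing square on the flap. The point is on its axis 24 mm above the flap's upper face (112 mm above the bench when shut), 76 mm from the hinge line along the flap, and moves with it. The knob pivots between fingers that pinch it along crate x.
- flap_near_hinge (a point): Point of the near flap's hinge axis abreast of its knob: crate x = +20, y = +100 mm, 80 mm above the bench. The axis runs along the crate's x. The flap is 236 by 98 mm, 8 mm thick, 220 g, with its underside at this height when shut.
- flap_far (a joint): The same for the flap hinged along the crate's -y top edge (farther from the robot).
- flap_far_knob (a point): The same grip point on the far flap's knob.
- flap_far_hinge (a point): Point of the far flap's hinge axis abreast of its knob: crate x = +20, y = -100 mm, 80 mm above the bench.
- leg1: Square pale wooden leg with dark drilled holes, 96 mm long (its x axis), 40 by 40 mm across, about 100 g; origin at its centre. Starts on the white work board (6 mm thick). Two to four legs are present.
- leg2: Square pale wooden leg with dark drilled holes, 96 mm long (its x axis), 40 by 40 mm across, about 100 g; origin at its centre. Starts on the white work board (6 mm thick). Two to four legs are present.
- leg3: Square pale wooden leg with dark drilled holes, 96 mm long (its x axis), 40 by 40 mm across, about 100 g; origin at its centre. Starts on the white work board (6 mm thick). Two to four legs are present.
- leg4: Square pale wooden leg with dark drilled holes, 96 mm long (its x axis), 40 by 40 mm across, about 100 g; origin at its centre. Starts on the white work board (6 mm thick). Two to four legs are present.
- board: White laminate work board on the bench, 270 by 360 mm, 6 mm thick, fixed; origin at the centre of its underside.
- glue: Bystander: white glue jar with red cap, 60 mm across, 85 mm high, standing; origin at the centre of its underside.
- driver: Bystander: screwdriver with orange handle, 200 mm long, lying on the bench; origin at the middle of its underside.
- tin: Bystander: tin can, 80 mm across, 90 mm high, standing; origin at the centre of its underside.

How it is judged:
By the outcome, as a careful person would: the job done as asked, in the order asked, and still so for the second after the job is handed in, with the robot touching nothing.
Of leg1, leg2, leg3, leg4 only 2 to 4 are there at a start; the rules pass over those that are not, and their reading is None.
At some moment in a run one of leg1, leg2, leg3, leg4 may be knocked a few centimetres aside while the robot is not near it.
Once in a run the grip may slacken for a moment while it holds something.
It also fails if it takes over 210 s, if anything falls off the work surface, if the arm or the gripper's body presses on something with over 40 N, if the wrist force passes 120 N, or if a joint passes its speed limit or range.

## Working session

There is one attempt and no reset: what is moved stays moved. The work goes in short steps, Python scripts to look and compute and a tool call to move; the robot and the scene stay as the last step left them, time stands still between calls to the robot, and variables do not carry over. Pictures are saved under pics/ and viewed, at most 14 in all, crops included, and the job is handed in when it is done.

Besides the shell and the picture viewer there is one more tool, called after "Emit:" as name(argument=value, ...) on one line, values as JSON. move_arm: Moves the arm, as the interface text tells. Its arguments: {"type":"object","properties":{"plan":{"type":"array"}},"required":["plan"]}

```bash
ls; mkdir -p pics; cat > h.py <<'E'
import numpy as np, cv2
from scipy.spatial.transform import Rotation as R
from station import manip, vision, spotter
def q2R(q): return R.from_quat([q[1],q[2],q[3],q[0]]).as_matrix()
def ext(name):
    m=vision.camera_model(name)
    if "T_tool_cam" in m:
        s=manip.get_state(); T=np.eye(4); T[:3,:3]=q2R(s["orientation"]); T[:3,3]=s["ee_pos"]
        W=T@np.array(m["T_tool_cam"]); C=np.linalg.inv(W); return m,C[:3,:3],C[:3,3]
    return m,cv2.Rodrigues(np.array(m["rvec"],float))[0],np.array(m["tvec"],float).ravel()
def proj(E,P):
    m,Rm,t=E; p=np.atleast_2d(P)@Rm.T+t; s=p[:,:2]/p[:,2:]; r2=(s**2).sum(1,keepdims=True)
    s=s*(1+m["k1"]*r2); return s*[m["fx"],m["fy"]]+[m["cx"],m["cy"]]
def ray(E,uv):
    m,Rm,t=E; d=(np.array(uv,float)-[m["cx"],m["cy"]])/[m["fx"],m["fy"]]; s=d.copy()
    for _ in range(20): s=d/(1+m["k1"]*(s@s))
    v=Rm.T@np.array([s[0],s[1],1]); return -Rm.T@t, v/np.linalg.norm(v)
def atz(E,uv,z):
    o,v=ray(E,uv); return o+v*(z-o[2])/v[2]
def tri(obs):
    A=np.zeros((3,3));b=np.zeros(3)
    for E,uv in obs:
        o,v=ray(E,uv); M=np.eye(3)-np.outer(v,v); A+=M;b+=M@o
    return np.linalg.solve(A,b)
def snap(name,fn=None):
    E=ext(name); im=vision.camera(name)
    if fn: cv2.imwrite("pics/"+fn,im[:,:,::-1])
    return E,im
E
python3 - <<'E'
from h import *
for n in("scene","side"):
    E,im=snap(n,n+"0.png")
    print(n,-E[1].T@E[2])
    for q in("crate","pin_grip","bar_grip","flap_near_knob","flap_far_knob","leg1","board","glue","driver","tin"):
        print(q,[(np.round(d["rect"]).tolist(),round(d["confidence"],2)) for d in spotter.recognise(n,q)][:6])
print(manip.get_state())
E
```

```text
pics
scene [ 0.9173932  -0.5126321   0.84461583]
crate [([230.0, 135.0, 353.0, 247.0], 0.64), ([249.0, 138.0, 322.0, 207.0], 0.46)]
pin_grip [([228.0, 157.0, 246.0, 170.0], 0.52)]
bar_grip [([237.0, 177.0, 300.0, 226.0], 0.7)]
flap_near_knob [([248.0, 134.0, 319.0, 196.0], 0.56), ([132.0, 314.0, 183.0, 355.0], 0.28)]
flap_far_knob [([260.0, 152.0, 352.0, 219.0], 0.66)]
leg1 [([188.0, 259.0, 228.0, 300.0], 0.77), ([95.0, 281.0, 140.0, 322.0], 0.75), ([132.0, 316.0, 183.0, 353.0], 0.68), ([232.0, 176.0, 297.0, 228.0], 0.64)]
board [([67.0, 221.0, 257.0, 384.0], 0.78), ([246.0, 137.0, 320.0, 201.0], 0.72), ([230.0, 158.0, 247.0, 170.0], 0.52)]
glue [([195.0, 319.0, 232.0, 362.0], 0.89), ([281.0, 117.0, 331.0, 141.0], 0.49)]
driver [([280.0, 116.0, 330.0, 138.0], 0.61), ([229.0, 178.0, 297.0, 228.0], 0.61)]
tin [([337.0, 128.0, 366.0, 164.0], 0.68)]
side [0.10676711 0.78603309 0.67875298]
crate [([160.0, 184.0, 297.0, 316.0], 0.59)]
pin_grip [([275.0, 186.0, 294.0, 199.0], 0.68)]
bar_grip [([221.0, 184.0, 296.0, 222.0], 0.83)]
flap_near_knob [([198.0, 216.0, 286.0, 287.0], 0.84), ([162.0
[... 573 characters left out ...]
1845e+00,  2.58611186e-01,  1.53500563e+00, -8.80076025e-06,
        1.34802494e+00, -2.02785840e-01]), 'joint_velocities': array([ 4.93752082e-04, -2.71471677e-04,  1.92186902e-04, -1.18900237e-03,
       -1.74589444e-03,  1.75847408e-05]), 'joint_torque': array([-9.20590755e-04, -4.37211692e+01, -2.84315157e+01,  7.19348062e-02,
        3.10879725e-02, -3.78415550e-06]), 'ee_pos': array([ 0.14129561, -0.5315336 ,  0.24064445]), 'orientation': array([-2.47990853e-05,  9.91577075e-01,  1.29517963e-01, -2.49188641e-06]), 'contact_force': array([-0.29729466, -0.52376315, -0.55132054]), 'ft_torque': array([0.03566969, 0.00266572, 0.03311479]), 'gripper_force': 0.0, 'width': 0.09271900501951602}
```

```bash
python3 - <<'E'
import cv2
a=cv2.imread("pics/scene0.png");b=cv2.imread("pics/side0.png")
cv2.imwrite("pics/s1.png",cv2.resize(a[105:384,60:380],(800,600),interpolation=cv2.INTER_CUBIC)[:600])
cv2.imwrite("pics/s2.png",cv2.resize(b[140:384,110:390],(689,600),interpolation=cv2.INTER_CUBIC))
E
```

```text
(no output)
```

View pics/s1.png

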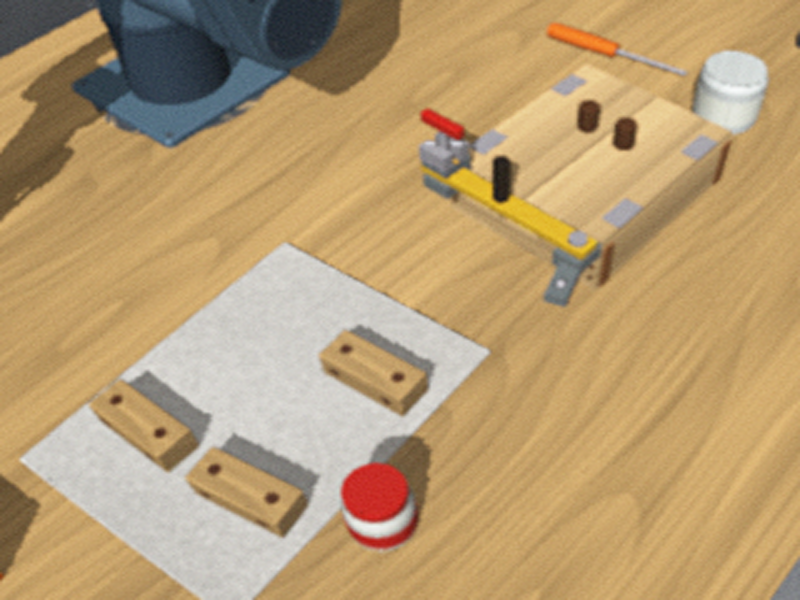

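View pics/s2.png

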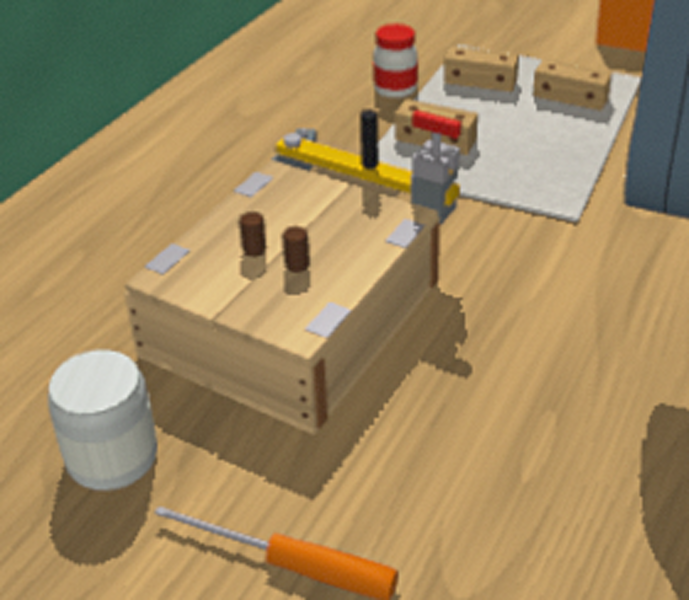

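The pictures show the shut crate with its latch at the left (red handle at scene (442,123) in the enlarged crop, post at (502,178), knobs at (589,116) and (625,133)). Three legs lie on the board, with the glue jar on its edge and the tin and screwdriver past the crate's +x side. I'll fit the crate pose.

```bash
cat >> h.py <<'E'
def crate(p,P):
    c,s=np.cos(p[2]),np.sin(p[2]); P=np.atleast_2d(P).astype(float)
    return np.c_[p[0]+c*P[:,0]-s*P[:,1],p[1]+s*P[:,0]+c*P[:,1],P[:,2]]
E
python3 - <<'E'
from h import *
from scipy.optimize import least_squares
S=lambda u,v:(60+.4*u,105+.465*v); D=lambda u,v:(110+.4064*u,140+.4067*v)
E1=ext("scene");E2=ext("side")
o={"handle":((442,123),(437,123),(-.14,.085,.172)),"post":((502,179),(370,140),(-.14,.01,.133)),
"kn":((589,116),(296,249),(.02,.024,.107)),"kf":((625,133),(252,234),(.02,-.024,.107)),"bolt":((578,239),(299,137),(-.14,-.085,.108))}
a=np.array([S(*x[0]) for x in o.values()]);b=np.array([D(*x[1]) for x in o.values()]);P=np.array([x[2] for x in o.values()])
for n,i,j,p in zip(o,a,b,P): print(n,tri([(E1,i),(E2,j)]).round(3),p)
f=lambda p:np.r_[(proj(E1,crate(p,P))-a).ravel(),(proj(E2,crate(p,P))-b).ravel()]
best=min((least_squares(f,[.45,.1,y]) for y in(-3,-1.5,0,1.5)),key=lambda r:r.cost)
print(best.x,best.cost,best.fun.round(1))
# legs top centres z=.046 / hole pairs
for nm,h1,h2 in(("A",(346,349),(398,377)),("B",(116,400),(160,433)),("C",(215,469),(272,498))):
    p,q=atz(E1,S(*h1),.046),atz(E1,S(*h2),.046); d=q-p; print(nm,((p+q)/2).round(3),np.degrees(np.arctan2(d[1],d[0])).round(1),np.linalg.norm(d).round(3))
for n,u,z in(("glue",(377,490),.085),("tin",(735,75),.09)): print(n,atz(E1,S(*u),z).round(3))
for n,u in(("b1",(290,243)),("b2",(489,350)),("b3",(23,459))): print(n,atz(E1,S(*u),.006).round(3))
print("legs side",[tri([(E1,S(*x)),(E2,D(*y))]).round(3) for x,y in[((373,375),(436,130)),((143,426),(572,87)),((246,491),(481,72))]])
E
```

```text
handle [0.446 0.004 0.173] [-0.14   0.085  0.172]
post [0.52  0.001 0.133] [-0.14   0.01   0.133]
kn [0.515 0.161 0.107] [0.02  0.024 0.107]
kf [0.562 0.159 0.108] [ 0.02  -0.024  0.107]
bolt [ 0.614 -0.008  0.107] [-0.14  -0.085  0.108]
[0.53756746 0.13920844 1.51505751] 7.041926603994438 [-0.7  0.  -1.4  0.1 -0.6  0.1 -0.5  0.6 -1.3 -0.8 -0.5  0.8 -0.3 -0.
 -0.8  0.1 -0.3 -0.1 -2.6  0.2]
A [ 0.542 -0.215  0.046] 4.3 0.06
B [ 0.424 -0.392  0.046] 1.3 0.06
C [ 0.549 -0.382  0.046] 9.7 0.06
glue [ 0.654 -0.326  0.085]
tin [0.594 0.349 0.09 ]
b1 [ 0.34  -0.13   0.006]
b2 [ 0.601 -0.118  0.006]
b3 [ 0.356 -0.488  0.006]
legs side [array([ 0.541, -0.216,  0.021]), array([ 0.421, -0.393,  0.023]), array([ 0.546, -0.382,  0.023])]
```

Emit:
move_arm(plan=[[[12.2,21.4,2.4],[0,0,-18],0],[[12.2,21.4,2.4],[0,0,-18],0],[[12.2,21.4,2.4],[0,0,-18],0],[[12.2,21.4,2.4],[0,0,-18],0],[[12.2,21.4,2.4],[0,0,-18],0],[[12.2,21.4,2.4],[0,0,-18],0],[[12.2,21.4,2.4],[0,0,-18],0],[[12.2,21.4,2.4],[0,0,-18],0],[[12.2,21.4,2.4],[0,0,-18],0],[[12.2,21.4,2.4],[0,0,-18],0]])

```text
time: 2.35
ee_pos: [0.4471, 0.0056, 0.3012]
orientation: [0.0, 1.0, -0.027, 0.001]
contact_force: [0.9, -1.0, -0.2]
width: 0.0931
gripper_force: 0.0
```

Emit:
move_arm(plan=[[[0,0,0],[0,0,0],0],[[0,0,0],[0,0,0],0]])

```text
time: 2.6
ee_pos: [0.4459, 0.0033, 0.3004]
orientation: [0.0, 1.0, -0.027, -0.0]
contact_force: [1.0, 0.6, 0.4]
width: 0.0932
gripper_force: 0.0
```

```bash
cat > w.py <<'E'
from h import *
p=[.53757,.13921,1.51506]
E,im=snap("wrist","w1.png"); s=manip.get_state(); print(s["time"],s["ee_pos"],s["orientation"],s["width"])
for n,P in(("handle",(-.14,.085,.172)),("post",(-.14,.01,.164)),("kn",(.02,.024,.126))):
    print(n,crate(p,P).round(4),proj(E,crate(p,P)).round(0))
for q in("pin_grip","bar_grip"): print(spotter.recognise("wrist",q)[:3])
E
python3 w.py
```

```text
2.65 [0.44575314 0.00263977 0.30039109] [ 2.42759866e-04  9.99622615e-01 -2.74663033e-02 -4.14113256e-04] 0.09319904349789723
handle [[0.4449 0.0042 0.172 ]] [[252. 190.]]
post [[ 0.5198 -0.      0.164 ]] [[252. 114.]]
kn [[0.5147 0.1605 0.126 ]] [[111. 128.]]
[{'rect': [243.1, 162.4, 260.6, 213.1], 'confidence': 0.82}]
[{'rect': [241.7, 12.8, 264.5, 164.8], 'confidence': 0.71}]
```

View pics/w1.png

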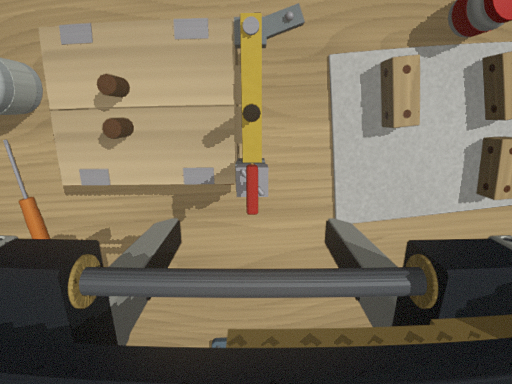

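Emit:
move_arm(plan=[[[0,0.06,-2.5],[0,0,0],0.3],[[0,0.06,-4],[0,0,0],0.5],[[0,0.06,-5],[0,0,0],0.5],[[0,0.06,-5],[0,0,0],0.5],[[0,0.06,-5],[0,0,0],1],[[0,0.06,-5],[0,0,0],1],[[0,0.06,-5],[0,0,0],1],[[0,0.06,-5],[0,0,0],1]])

```text
time: 3.75
ee_pos: [0.4466, 0.005, 0.1761]
orientation: [0.0, 1.0, -0.027, 0.0]
contact_force: [0.5, -0.5, -0.1]
width: 0.0178
gripper_force: 0.0
```

Emit:
move_arm(plan=[[[0,0,0],[0,0,0],1],[[0,0,0],[0,0,0],1],[[0,0,0],[0,0,0],1],[[0,0,0],[0,0,0],1],[[0,0,0.4],[0,0,0],1],[[0,0,0.8],[0,0,0],1],[[0,0,1.15],[0,0,0],1],[[0,0,1.2],[0,0,0],1],[[0,0,1.2],[0,0,0],1]])

```text
time: 4.88
ee_pos: [0.4462, 0.0045, 0.2041]
orientation: [0.0, 1.0, -0.027, -0.001]
contact_force: [3.6, -6.3, -10.2]
width: 0.0117
gripper_force: 30.0
```

Emit:
move_arm(plan=[[[0,0,0.05],[0,0,10],1],[[0,0,0.05],[0,0,20],1],[[0,0,0.05],[0,0,30],1],[[0,0,0.05],[0,0,40],1],[[0,0,0.05],[0,0,50],1],[[0,0,0.05],[0,0,60],1],[[0,0,0.05],[0,0,70],1],[[0,0,0.05],[0,0,74],1],[[0,0,0.05],[0,0,74],1]])

```text
time: 6.0
ee_pos: [0.4457, 0.005, 0.2051]
orientation: [-0.001, 0.815, 0.58, -0.001]
contact_force: [3.0, -3.7, -12.2]
width: 0.0116
gripper_force: 30.0
```

Emit:
move_arm(plan=[[[0,0,-0.15],[0,0,0],1],[[0,0,-0.3],[0,0,0],1],[[0,0,-0.35],[0,0,0],1],[[0,0,-0.35],[0,0,0],1]])

```text
time: 6.5
ee_pos: [0.4458, 0.005, 0.1978]
orientation: [-0.0, 0.815, 0.58, -0.0]
contact_force: [0.7, -4.7, -10.7]
width: 0.0118
gripper_force: 30.0
```

Emit:
move_arm(plan=[[[0,0,-0.06],[0,0,0],1],[[0,0,-0.12],[0,0,0],1],[[0,0,-0.12],[0,0,0],1]])

```text
time: 6.88
ee_pos: [0.4461, 0.005, 0.1968]
orientation: [0.0, 0.815, 0.58, 0.0]
contact_force: [-4.7, -2.5, 4.6]
width: 0.012
gripper_force: 30.0
```

Emit:
move_arm(plan=[[[0,0,0.02],[0,0,0],0.7],[[0,0,0.02],[0,0,0],0.6],[[0,0,0.02],[0,0,0],0.6],[[0,0,0.02],[0,0,0],0.6],[[0,0,1.5],[0,0,0],0.6],[[0,0,3.5],[0,0,0],0.6],[[0,0,3.5],[0,0,0],0.6],[[0,0,3.5],[0,0,0],0.6]])

```text
time: 7.88
ee_pos: [0.446, 0.0051, 0.2821]
orientation: [-0.0, 0.815, 0.58, -0.0]
contact_force: [-0.1, 0.6, 0.0]
width: 0.0372
gripper_force: 0.0
```

```bash
python3 - <<'E'
from h import *
E,im=snap("wrist"); 
E1,i1=snap("scene");E2,i2=snap("side")
cv2.imwrite("pics/c2.png",np.hstack([im[:,:,::-1],cv2.resize(i2[170:270,200:320],(288,240))[:,:,::-1] if 0 else cv2.resize(i2[150:310,200:320],(288,384))[:,:,::-1]]))
print(manip.get_state()["ee_pos"],manip.get_state()["joint_pos"].round(2))
p=[.53757,.13921,1.51506]
print(proj(E,crate(p,(-.14,.085,.193))))
for n in("wrist","scene","side"): print(spotter.recognise(n,"pin_grip")[:2])
E
```

```text
[0.44552579 0.00514469 0.28122159] [-0.24  0.04  1.69  0.    1.41  0.09]
[[251.17331987 201.86683343]]
[{'rect': [245.5, 170.5, 259.8, 228.6], 'confidence': 0.73}, {'rect': [187.5, 0.0, 314.0, 162.2], 'confidence': 0.49}]
[{'rect': [230.8, 151.3, 247.4, 163.8], 'confidence': 0.69}]
[{'rect': [277.1, 177.3, 294.3, 205.0], 'confidence': 0.68}]
```

View pics/c2.png

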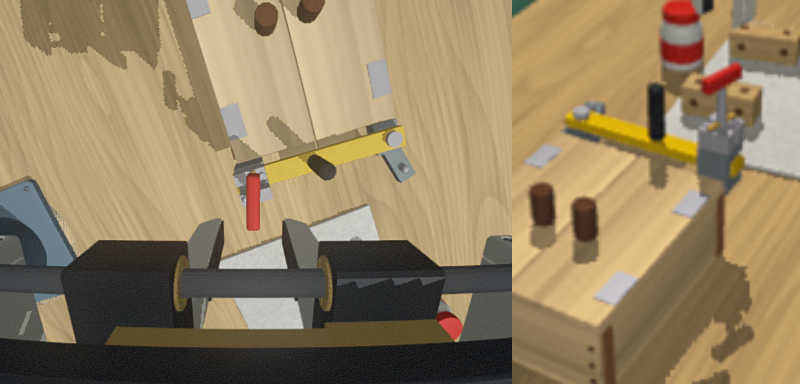

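Emit:
move_arm(plan=[[[1.5,0,0],[0,0,-10],0.5],[[2.97,-0.2,0],[0,0,-20],0.5],[[2.97,-0.2,0],[0,0,-30],0.5],[[2.97,-0.2,-1],[0,0,-40],0.5],[[2.97,-0.2,-3],[0,0,-44],0.5],[[2.97,-0.2,-5],[0,0,-44],0.5],[[2.97,-0.2,-5],[0,0,-44],1],[[2.97,-0.2,-5],[0,0,-44],1],[[2.97,-0.2,-5],[0,0,-44],1],[[2.97,-0.2,-5],[0,0,-44],1]])

```text
time: 9.43
ee_pos: [0.5218, -0.0002, 0.1597]
orientation: [0.001, 0.973, 0.232, 0.002]
contact_force: [-0.4, 0.2, 6.0]
width: 0.0174
gripper_force: 30.0
```

```bash
python3 - <<'E'
from h import *
p=[.53757,.13921,1.51506]
s=manip.get_state(); e=s["ee_pos"]; print(e,s["width"],s["gripper_force"],s["contact_force"].round(1))
pv=crate(p,(-.14,-.085,0))[0]; d=e-pv; r=np.hypot(*d[:2]); a0=np.arctan2(d[1],d[0]); print(r,a0-p[2])
for k in np.linspace(0,2.08,14)[1:]:
    q=pv[:2]+.095*np.array([np.cos(p[2]+np.pi/2+k),np.sin(p[2]+np.pi/2+k)]); print(round(k,2),((q-e[:2])/.025).round(2),round(np.degrees(k)*.5))
E
```

```text
[ 5.21783829e-01 -2.36505108e-04  1.59705017e-01] 0.01736739743881537 30.00357359647751 [-0.4  0.2  6. ]
0.09299350895897518 1.5719724406742395
0.16 [-0.07 -0.6 ] 5
0.32 [ 0.05 -1.2 ] 9
0.48 [ 0.25 -1.77] 14
0.64 [ 0.54 -2.3 ] 18
0.8 [ 0.92 -2.78] 23
0.96 [ 1.36 -3.19] 28
1.12 [ 1.87 -3.53] 32
1.28 [ 2.42 -3.78] 37
1.44 [ 3.01 -3.94] 41
1.6 [ 3.61 -4.  ] 46
1.76 [ 4.22 -3.97] 50
1.92 [ 4.81 -3.84] 55
2.08 [ 5.38 -3.62] 60
```

Emit:
move_arm(plan=[[[0,-0.6,0],[0,0,5],1],[[0.1,-1.2,0],[0,0,9],1],[[0.3,-1.77,0],[0,0,14],1],[[0.58,-2.3,0],[0,0,18],1],[[0.95,-2.78,0],[0,0,23],1],[[1.4,-3.19,0],[0,0,28],1],[[1.9,-3.53,0],[0,0,32],1],[[2.45,-3.78,0],[0,0,37],1],[[3.04,-3.94,0],[0,0,41],1],[[3.04,-3.94,0],[0,0,41],1]])

```text
time: 10.68
ee_pos: [0.5979, -0.0997, 0.1597]
orientation: [0.002, 0.829, 0.559, 0.001]
contact_force: [-1.0, -1.6, 6.0]
width: 0.0175
gripper_force: 30.0
```

Emit:
move_arm(plan=[[[0.6,-0.06,0],[0,0,5],1],[[1.2,-0.03,0],[0,0,9],1],[[1.8,0.1,0],[0,0,14],1],[[2.08,0.2,0],[0,0,18],1],[[2.36,0.32,0],[0,0,18],1],[[2.42,0.35,0],[0,0,18],1],[[2.42,0.35,0],[0,0,18],1]])

```text
time: 11.55
ee_pos: [0.6575, -0.0901, 0.1598]
orientation: [0.001, 0.732, 0.682, 0.0]
contact_force: [-1.8, -0.7, 4.3]
width: 0.0175
gripper_force: 30.0
```

```bash
python3 - <<'E'
from h import *
p=[.53757,.13921,1.51506]
s=manip.get_state(); e=s["ee_pos"]; print(e,s["contact_force"].round(1))
pv=crate(p,(-.14,-.085,0))[0]; d=e-pv; print(np.hypot(*d[:2]),np.arctan2(d[1],d[0])-p[2]-np.pi/2+2*np.pi)
E
```

```text
[ 0.65752123 -0.09007685  0.15979391] [-1.8 -0.7  4.3]
0.09499837930145175 2.0948663687923093
```

Emit:
move_arm(plan=[[[0,0,0],[0,0,0],0.5],[[0,0,0],[0,0,0],0.5],[[0,0,0],[0,0,0],0.5],[[0,0,1.8],[0,0,0],0.5],[[0,0,3.8],[0,0,0],0.5],[[-1,2,3.8],[0,0,-10],0.5],[[-2,4,3.8],[0,0,-20],0.5],[[-3,6,3.8],[0,0,-30],0.5],[[-4.4,8,3.8],[0,0,-40],0.5],[[-5.7,10,3.8],[0,0,-50],0.5]])

```text
time: 12.8
ee_pos: [0.5133, 0.1616, 0.2526]
orientation: [-0.0, 0.952, 0.305, 0.0]
contact_force: [1.1, 1.5, -0.7]
width: 0.0467
gripper_force: 0.0
```

Emit:
move_arm(plan=[[[0,0,0],[0,0,-10],0.5],[[0,0,0],[0,0,-20],0.5],[[0,0,0],[0,0,-30],0.5],[[0,0,0],[0,0,-39],0.5],[[0,0,0],[0,0,-39],0.5]])

```text
time: 13.42
ee_pos: [0.5145, 0.1602, 0.2526]
orientation: [-0.0, 1.0, -0.026, -0.0]
contact_force: [0.2, -0.4, -0.0]
width: 0.0463
gripper_force: 0.0
```

```bash
python3 - <<'E'
from h import *
p=[.53757,.13921,1.51506]
s=manip.get_state(); e=s["ee_pos"]; Ro=q2R(s["orientation"]); print(s["time"],e,s["joint_pos"].round(2), np.degrees(np.arctan2(Ro[1,1],Ro[0,1])))
E,im=snap("wrist","w3.png")
for y in(.024,-.024): print(crate(p,(.02,y,0)).round(4),proj(E,crate(p,(.02,y,.126))).round(), ((crate(p,(.02,y,.119))-e)/.025).round(2))
for q in("flap_near_knob",): print(spotter.recognise("wrist",q)[:3])
E
```

```text
13.425 [0.51451681 0.16024178 0.25259642] [0.09 0.23 1.54 0.   1.37 1.72] -93.03156353528964
[[0.5147 0.1605 0.    ]] [[252. 190.]] [[ 0.01  0.01 -5.34]]
[[0.5626 0.1578 0.    ]] [[252. 142.]] [[ 1.93 -0.1  -5.34]]
[{'rect': [163.1, 160.4, 403.9, 243.2], 'confidence': 0.76}]
```

View pics/w3.png

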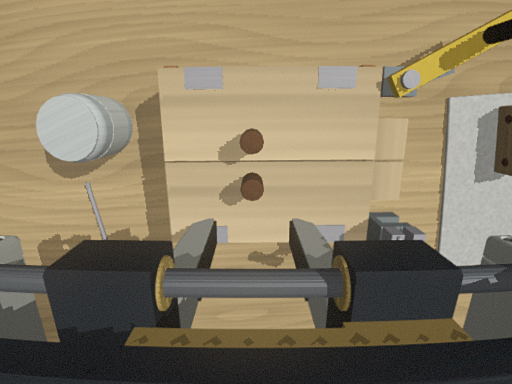

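Emit:
move_arm(plan=[[[0,0,-2.5],[0,0,0],0.5],[[0,0,-4.3],[0,0,0],0.5],[[0,0,-5.3],[0,0,0],0.5],[[0,0,-5.3],[0,0,0],0.5],[[0,0,-5.3],[0,0,0],1],[[0,0,-5.3],[0,0,0],1],[[0,0,-5.3],[0,0,0],1],[[0,0,-5.3],[0,0,0],1]])

```text
time: 14.52
ee_pos: [0.5155, 0.1609, 0.1215]
orientation: [-0.001, 1.0, -0.027, 0.001]
contact_force: [0.2, 3.7, 5.8]
width: 0.0235
gripper_force: 30.0
```

Emit:
move_arm(plan=[[[0,0,0],[0,0,0],1],[[-0.15,0.01,0.3],[0,0,0],1],[[-0.35,0.02,0.58],[0,0,0],1],[[-0.8,0.04,1.07],[0,0,0],1],[[-1.34,0.07,1.46],[0,0,0],1],[[-1.95,0.11,1.74],[0,0,0],1],[[-2.6,0.15,1.9],[0,0,0],1],[[-2.6,0.15,1.9],[0,0,0],1]])

```text
time: 15.52
ee_pos: [0.4488, 0.164, 0.1685]
orientation: [-0.0, 1.0, -0.027, 0.001]
contact_force: [1.3, 2.5, 3.2]
width: 0.0228
gripper_force: 30.0
```

Emit:
move_arm(plan=[[[-0.67,0.03,0.02],[0,0,0],1],[[-1.34,0.07,-0.1],[0,0,0],1],[[-1.95,0.1,-0.34],[0,0,0],1],[[-2.52,0.14,-0.71],[0,0,0],1],[[-2.52,0.14,-0.71],[0,0,0],1],[[-2.52,0.14,-0.71],[0,0,0],0.4],[[-2.52,0.14,-0.71],[0,0,0],0.4],[[-2.52,0.14,-0.71],[0,0,0],0.4],[[-2.52,0.14,-0.71],[0,0,0],0.4],[[-2.52,0.14,-0.71],[0,0,0],0.4]])

```text
time: 16.77
ee_pos: [0.3866, 0.1674, 0.1498]
orientation: [0.0, 1.0, -0.027, -0.0]
contact_force: [0.8, -1.0, -0.1]
width: 0.0553
gripper_force: 0.0
```

```bash
python3 - <<'E'
from h import *
E,im=snap("side","sd4.png"); print(manip.get_state()["ee_pos"])
cv2.imwrite("pics/c4.png",cv2.resize(im[120:384,100:400],(682,600))[:,:,::-1])
E
```

```text
[0.38656224 0.16745393 0.14984694]
```

View pics/c4.png

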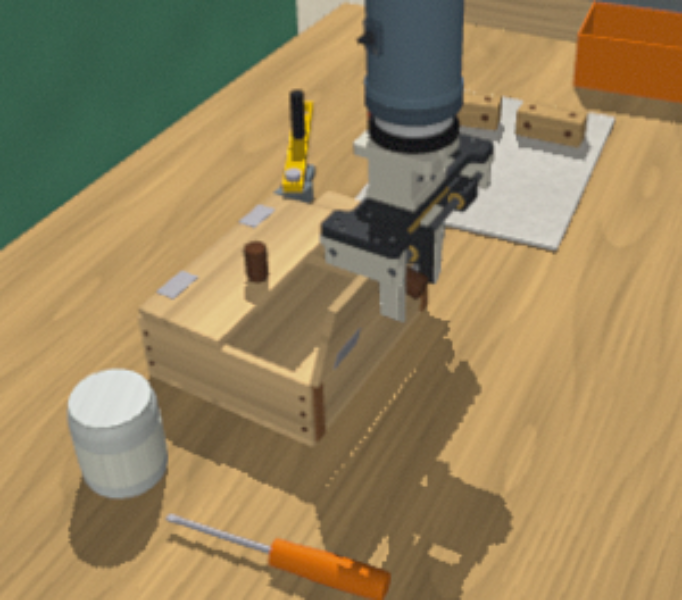

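Emit:
move_arm(plan=[[[0,0,1.5],[0,0,0],0.4],[[0,0,4],[0,0,0],0.5],[[2,-0.1,4],[0,0,0],0.5],[[4,-0.2,4],[0,0,0],0.5],[[6,-0.3,4],[0,0,0],0.5],[[7.04,-0.38,3],[0,0,0],0.5],[[7.04,-0.38,1],[0,0,0],0.5],[[7.04,-0.38,-0.6],[0,0,0],0.5],[[7.04,-0.38,-1.25],[0,0,0],0.5],[[7.04,-0.38,-1.25],[0,0,0],0.5]])

```text
time: 18.08
ee_pos: [0.5622, 0.1579, 0.1181]
orientation: [0.0, 1.0, -0.027, -0.001]
contact_force: [0.1, 0.2, 0.6]
width: 0.0463
gripper_force: 0.0
```

Emit:
move_arm(plan=[[[0,0,0],[0,0,0],1],[[0,0,0],[0,0,0],1],[[0,0,0],[0,0,0],1],[[0,0,0],[0,0,0],1],[[0,0,0],[0,0,0],1]])

```text
time: 18.7
ee_pos: [0.5634, 0.1588, 0.1201]
orientation: [-0.001, 1.0, -0.027, 0.001]
contact_force: [0.1, 3.6, 5.8]
width: 0.0232
gripper_force: 30.0
```

Emit:
move_arm(plan=[[[0.15,-0.01,0.3],[0,0,0],1],[[0.35,-0.02,0.58],[0,0,0],1],[[0.8,-0.04,1.07],[0,0,0],1],[[1.34,-0.07,1.46],[0,0,0],1],[[1.95,-0.11,1.74],[0,0,0],1],[[2.6,-0.15,1.9],[0,0,0],1],[[3.27,-0.18,1.92],[0,0,0],1],[[3.94,-0.22,1.8],[0,0,0],1],[[4.55,-0.25,1.56],[0,0,0],1],[[5.12,-0.29,1.19],[0,0,0],1]])

```text
time: 19.95
ee_pos: [0.6925, 0.1528, 0.1507]
orientation: [-0.002, 1.0, -0.027, 0.002]
contact_force: [1.4, 7.0, 6.1]
width: 0.0223
gripper_force: 30.0
```

Emit:
move_arm(plan=[[[0,0,0],[0,0,0],1],[[0,0,0],[0,0,0],0.4],[[0,0,0],[0,0,0],0.4],[[0,0,0],[0,0,0],0.4],[[0,0,0],[0,0,0],0.4],[[0,0,0],[0,0,0],0.4],[[0,0,1.5],[0,0,0],0.4],[[0,0,4],[0,0,0],0.4],[[0,0,4],[0,0,0],0.4]])

```text
time: 21.08
ee_pos: [0.6934, 0.1509, 0.2556]
orientation: [-0.0, 1.0, -0.027, 0.006]
contact_force: [0.4, -0.6, 0.2]
width: 0.0561
gripper_force: 0.0
```

Emit:
move_arm(plan=[[[-0.5,0,2],[0,0,3],0],[[-2,-2,4],[0,0,6],0],[[-11.7,-18,5.8],[0,0,7],0],[[-11.7,-18,5.8],[0,0,7],0],[[-11.7,-18,5.8],[0,0,7],0],[[-11.7,-18,5.8],[0,0,7],0],[[-11.7,-18,5.8],[0,0,7],0],[[-11.7,-18,5.8],[0,0,7],0],[[-11.7,-18,5.8],[0,0,7],0],[[-11.7,-18,5.8],[0,0,7],0]])

```text
time: 22.32
ee_pos: [0.3963, -0.3011, 0.393]
orientation: [-0.0, 0.999, 0.033, -0.0]
contact_force: [0.6, -0.1, 0.4]
width: 0.0929
gripper_force: 0.0
```

Emit:
move_arm(plan=[[[-1.5,-2.5,0],[0,0,0],0],[[-1.5,-2.5,0],[0,0,0],0],[[-1.5,-2.5,0],[0,0,0],0],[[-1.5,-2.5,0],[0,0,0],0]])

```text
time: 22.82
ee_pos: [0.3613, -0.3605, 0.3933]
orientation: [-0.0, 0.999, 0.035, 0.0]
contact_force: [0.3, 1.0, 0.7]
width: 0.0934
gripper_force: 0.0
```

```bash
cat > legs.py <<'E'
from h import *
def legs(E,im,z=.046):
    """leg top faces by spotter rect -> wood colour mask"""
    out=[]
    for d in spotter.recognise("wrist","leg1"):
        l,t,r,b=[int(round(v)) for v in d["rect"]]; out.append(((l,t,r,b),round(d["confidence"],2)))
    return out
s=manip.get_state();E,im=snap("wrist","w5.png");print(s["time"],s["ee_pos"].round(4))
for r,c in legs(E,im): print(r,c,atz(E,((r[0]+r[2])/2,(r[1]+r[3])/2),.03).round(3))
for n,P in(("A",(.542,-.215,.046)),("B",(.424,-.392,.046)),("C",(.549,-.382,.046))): print(n,proj(E,P).round(0))
E
python3 legs.py
```

```text
22.825 [ 0.3613 -0.3605  0.3933]
(162, 12, 191, 75) 0.89 [ 0.544 -0.219  0.03 ]
(262, 15, 292, 82) 0.57 [ 0.547 -0.389  0.03 ]
A [[171.  42.]]
B [[273. 123.]]
C [[274.  45.]]
```

View pics/w5.png

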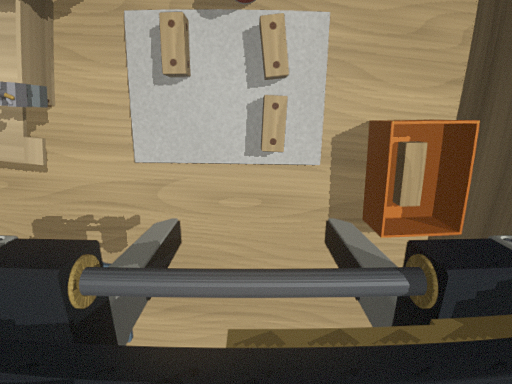

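The picture shows three legs on the board, A with holes (171,23) and (173,62), C with (272,25) and (276,67), and B with (276,105) and (273,142). There is also a leg-like block in an orange bin off the board, which I'll leave alone.

```bash
python3 - <<'E'
from h import *
E=ext("wrist");E1=ext("scene");S=lambda u,v:(60+.4*u,105+.465*v);e=manip.get_state()["ee_pos"]
for n,a,b,s1,s2 in(("A",(171,23),(173,62),(398,377),(346,349)),("C",(272,25),(276,67),(272,498),(215,469)),("B",(276,105),(273,142),(160,433),(116,400))):
    p,q=atz(E,a,.046),atz(E,b,.046);d=p-q;c=(p+q)/2
    print(n,c.round(4),np.degrees(np.arctan2(d[1],d[0])).round(1),np.linalg.norm(d).round(4),"z",[tri([(E,x),(E1,S(*y))])[2].round(3) for x,y in((a,s1),(b,s2))],((c-e)/.025).round(2))
p=[.53757,.13921,1.51506]
for t in((-.055,.045),(-.055,-.045),(.055,0)): print(t,crate(p,(*t,.03)).round(4))
E
```

```text
A [ 0.5417 -0.216   0.046 ] 4.1 0.0599 z [np.float64(0.045), np.float64(0.046)] [  7.21   5.78 -13.9 ]
C [ 0.5467 -0.3827  0.046 ] 10.6 0.0648 z [np.float64(0.046), np.float64(0.04)] [  7.41  -0.89 -13.9 ]
B [ 0.4228 -0.3941  0.046 ] 0.3 0.0626 z [np.float64(0.048), np.float64(0.044)] [  2.46  -1.35 -13.9 ]
(-0.055, 0.045) [[0.4896 0.0868 0.03  ]]
(-0.055, -0.045) [[0.5794 0.0818 0.03  ]]
(0.055, 0) [[0.5406 0.1941 0.03  ]]
```

Emit:
move_arm(plan=[[[2.4,1.9,-2],[0,0,0],0],[[4.8,3.8,-4],[0,0,0],0],[[7.21,5.78,-6],[0,0,0],0],[[7.21,5.78,-8],[0,0,0],0],[[7.21,5.78,-10.2],[0,0,0],0],[[7.21,5.78,-12.3],[0,0,0],0],[[7.21,5.78,-13.7],[0,0,0],0.2],[[7.21,5.78,-14.35],[0,0,0],0.2],[[7.21,5.78,-14.35],[0,0,0],0.2],[[7.21,5.78,-14.35],[0,0,0],1]])

```text
time: 24.18
ee_pos: [0.542, -0.2172, 0.0361]
orientation: [0.001, 0.999, 0.034, 0.001]
contact_force: [-0.3, 0.4, 0.4]
width: 0.0684
gripper_force: 0.0
```

Emit:
move_arm(plan=[[[0,0,0],[0,0,0],1],[[0,0,0],[0,0,0],1],[[0,0,0],[0,0,0],1],[[0,0,1],[0,0,0],1],[[0,0,3.5],[0,0,0],1],[[0,0,6],[0,0,10],1],[[0,0,8.4],[0,0,20],1],[[0,0,9],[0,0,30],1]])

```text
time: 25.18
ee_pos: [0.5423, -0.2183, 0.265]
orientation: [0.003, 0.956, 0.294, 0.003]
contact_force: [0.2, -0.4, -2.4]
width: 0.0397
gripper_force: 30.0
```

Emit:
move_arm(plan=[[[0.4,2.4,0.4],[0,0,10],1],[[0.8,4.8,0.4],[0,0,20],1],[[1.1,7.2,0.4],[0,0,30],1],[[1.4,9.6,0.4],[0,0,40],1],[[1.51,11.9,0.4],[0,0,50],1],[[1.51,11.9,0],[0,0,52.8],1],[[1.51,11.9,-2],[0,0,52.8],1],[[1.51,11.9,-4],[0,0,52.8],1],[[1.51,11.9,-5],[0,0,52.8],1],[[1.51,11.9,-5],[0,0,52.8],1]])

```text
time: 26.42
ee_pos: [0.5767, 0.0802, 0.1324]
orientation: [-0.002, 0.727, 0.686, -0.002]
contact_force: [-0.2, 0.2, -0.5]
width: 0.0394
gripper_force: 30.0
```

```bash
cat > st.py <<'E'
from h import *
p=[.53757,.13921,1.51506]
s=manip.get_state();e=s["ee_pos"];c,sn=np.cos(p[2]),np.sin(p[2]);d=e[:2]-p[:2];Ro=q2R(s["orientation"])
print("t",s["time"],"ee",e.round(4),"crate",np.round([c*d[0]+sn*d[1],-sn*d[0]+c*d[1]],4),"toolx",np.degrees(np.arctan2(Ro[1,0],Ro[0,0])).round(1),s["width"].round(4),s["contact_force"].round(1),s["gripper_force"])
E
python3 st.py; python3 - <<'E'
from h import *
E,im=snap("wrist","w6.png")
E,im2=snap("scene"); cv2.imwrite("pics/c6.png",np.hstack([cv2.resize(im[:,:,::-1],(400,300)),cv2.resize(im2[110:290,180:380],(333,300))[:,:,::-1]]))
E
```

```text
Traceback (most recent call last):
  File "st.py", line 4, in <module>
    print("t",s["time"],"ee",e.round(4),"crate",np.round([c*d[0]+sn*d[1],-sn*d[0]+c*d[1]],4),"toolx",np.degrees(np.arctan2(Ro[1,0],Ro[0,0])).round(1),s["width"].round(4),s["contact_force"].round(1),s["gripper_force"])
                                                                                                                                                      ^^^^^^^^^^^^^^^^
AttributeError: 'float' object has no attribute 'round'
```

View pics/c6.png

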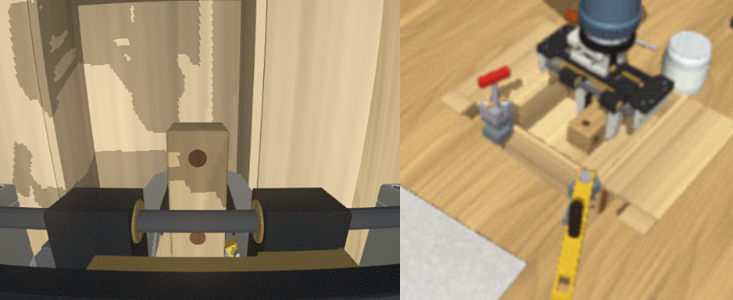

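Both flaps lie open and the leg is level above its slot. I'm lowering and releasing it.

Emit:
move_arm(plan=[[[0,0,-1.5],[0,0,0],1],[[0,0,-3],[0,0,0],1],[[0,0,-3.7],[0,0,0],1],[[0,0,-3.85],[0,0,0],1],[[0,0,-3.85],[0,0,0],1]])

```text
time: 27.15
ee_pos: [0.5797, 0.0802, 0.0397]
orientation: [0.001, 0.727, 0.686, 0.001]
contact_force: [0.7, -0.2, -1.0]
width: 0.0396
gripper_force: 30.0
```

Emit:
move_arm(plan=[[[0,0,-0.06],[0,0,0],1],[[0,0,-0.06],[0,0,0],1],[[0,0,-0.06],[0,0,0],0.45],[[0,0,-0.06],[0,0,0],0.45],[[0,0,-0.06],[0,0,0],0.45],[[0,0,1.5],[0,0,0],0.45],[[0,0,4],[0,0,0],0.4],[[0,0,6.5],[0,0,0],0],[[0,0,9],[0,0,0],0],[[0,0,9],[0,0,0],0]])

```text
time: 28.4
ee_pos: [0.5814, 0.0802, 0.2699]
orientation: [0.004, 0.727, 0.686, 0.004]
contact_force: [-0.5, -0.1, -0.8]
width: 0.0812
gripper_force: 0.0
```

```bash
sed -i 's/s\["width"\].round(4)/round(s["width"],4)/' st.py; python3 st.py
```

```text
t 28.4 ee [0.5814 0.0802 0.2699] crate [-0.0565 -0.0471] toolx 86.7 0.0812 [-0.5 -0.1 -0.8] 0.0
```

Emit:
move_arm(plan=[[[-0.7,-2,1.2],[0,0,-10],0],[[-1.4,-4,1.2],[0,0,-20],0],[[-2.2,-6.3,1.2],[0,0,-30],0],[[-3,-8.6,1.2],[0,0,-40],0],[[-3.8,-11,1.2],[0,0,-50],0],[[-4.6,-13.4,1.2],[0,0,-60],0],[[-5.4,-15.8,1.2],[0,0,-70],0],[[-6.45,-18.2,1.2],[0,0,-76.7],0],[[-6.45,-18.6,1.2],[0,0,-76.7],0],[[-6.45,-18.6,1.2],[0,0,-76.7],0]])

```text
time: 29.65
ee_pos: [0.4169, -0.385, 0.2921]
orientation: [-0.001, 0.996, 0.087, -0.0]
contact_force: [0.3, 0.2, -0.8]
width: 0.0929
gripper_force: 0.0
```

```bash
sed -i 's/w5.png/w7.png/' legs.py; python3 st.py; python3 legs.py
```

```text
t 29.65 ee [ 0.4169 -0.385   0.2921] crate [-0.5301  0.0912] toolx 9.9 0.0929 [ 0.3  0.2 -0.8] 0.0
29.65 [ 0.4169 -0.385   0.2921]
(254, 31, 289, 110) 0.96 [ 0.552 -0.387  0.03 ]
(240, 128, 279, 198) 0.85 [ 0.423 -0.394  0.03 ]
A [[142.  54.]]
B [[259. 164.]]
C [[268.  70.]]
```

View pics/w7.png

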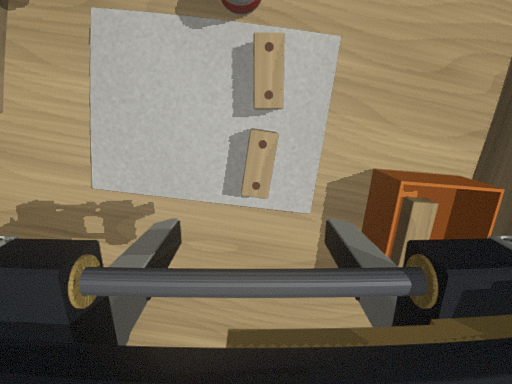

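Leg C (holes (269,47), (268,95)) and leg B (holes (263,144), (256,185)) have not moved. I'm taking C.

Emit:
move_arm(plan=[[[2.4,0.05,-1],[0,0,0],0],[[4.6,0.06,-3],[0,0,0],0],[[5.2,0.06,-5],[0,0,0],0],[[5.2,0.06,-7.3],[0,0,0],0],[[5.2,0.06,-9.3],[0,0,0],0.15],[[5.2,0.06,-10.35],[0,0,0],0.2],[[5.2,0.06,-10.35],[0,0,0],0.2],[[5.2,0.06,-10.35],[0,0,0],1],[[5.2,0.06,-10.35],[0,0,0],1],[[5.2,0.06,-10.35],[0,0,0],1]])

```text
time: 31.0
ee_pos: [0.5479, -0.3837, 0.0362]
orientation: [0.001, 0.996, 0.087, 0.001]
contact_force: [-0.4, -0.5, 0.8]
width: 0.049
gripper_force: 0.0
```

Emit:
move_arm(plan=[[[0,0,0],[0,0,0],1],[[0,0,0],[0,0,0],1],[[0,0,1],[0,0,0],1],[[0,0,3.5],[0,0,0],1],[[0,0,6],[0,0,10],1],[[0,0,8.4],[0,0,20],1],[[0,0,9.4],[0,0,26.8],1],[[0,0,9.4],[0,0,26.8],1]])

```text
time: 32.0
ee_pos: [0.548, -0.384, 0.2721]
orientation: [0.002, 0.949, 0.315, 0.001]
contact_force: [0.8, -0.6, -1.1]
width: 0.0397
gripper_force: 30.0
```

```bash
python3 st.py
```

```text
t 32.0 ee [ 0.548  -0.384   0.2721] crate [-0.5219 -0.0395] toolx 36.7 0.0397 [ 0.8 -0.6 -1.1] 29.99858021736145
```

Emit:
move_arm(plan=[[[0,2.4,0],[0,0,10],1],[[0,4.8,0],[0,0,20],1],[[0,7.2,0],[0,0,30],1],[[0,9.6,0],[0,0,40],1],[[-0.1,12,0],[0,0,50.1],1],[[-0.1,14.4,0],[0,0,50.1],1],[[-0.2,16.8,0],[0,0,50.1],1],[[-0.3,19.2,0],[0,0,50.1],1],[[-0.3,21.6,0],[0,0,50.1],1],[[-0.3,23.12,-1],[0,0,50.1],1]])

```text
time: 33.25
ee_pos: [0.5394, 0.1975, 0.2436]
orientation: [-0.0, 0.726, 0.687, 0.0]
contact_force: [-1.0, 0.1, -0.8]
width: 0.0399
gripper_force: 30.0
```

Emit:
move_arm(plan=[[[0,0,-2],[0,0,0],1],[[0,0,-4.5],[0,0,0],1],[[0,0,-4.5],[0,0,0],1]])

```text
time: 33.62
ee_pos: [0.5342, 0.1939, 0.1254]
orientation: [-0.004, 0.727, 0.687, -0.006]
contact_force: [-0.3, 0.1, -0.6]
width: 0.0395
gripper_force: 30.0
```

```bash
python3 st.py
```

```text
t 33.625 ee [0.5342 0.1939 0.1254] crate [0.0544 0.0064] toolx 86.8 0.0395 [-0.3  0.1 -0.6] 29.999459087848663
```

Emit:
move_arm(plan=[[[0,0,-1.5],[0,0,0],1],[[0,0,-3],[0,0,0],1],[[0,0,-3.75],[0,0,0],1],[[0,0,-3.8],[0,0,0],1],[[0,0,-3.8],[0,0,0],1],[[0,0,-3.8],[0,0,0],0.4],[[0,0,-3.8],[0,0,0],0.4],[[0,0,-3.8],[0,0,0],0.4]])

```text
time: 34.62
ee_pos: [0.54, 0.1947, 0.0376]
orientation: [0.0, 0.726, 0.688, 0.0]
contact_force: [-0.1, -0.1, -0.2]
width: 0.0556
gripper_force: 0.0
```

Emit:
move_arm(plan=[[[0,0,1.5],[0,0,0],0.35],[[0,0,4],[0,0,0],0.3],[[0,0,6.5],[0,0,0],0],[[0,0,9],[0,0,0],0],[[-0.5,-2,10],[0,0,-10],0],[[-1.2,-4,10],[0,0,-20],0],[[-1.9,-6.4,10],[0,0,-30],0],[[-2.7,-8.8,10],[0,0,-40],0],[[-3.5,-11.2,10],[0,0,-50],0],[[-4.3,-13.6,10],[0,0,-60],0]])

```text
time: 35.88
ee_pos: [0.432, -0.1448, 0.2875]
orientation: [0.0, 0.973, 0.23, 0.0]
contact_force: [0.3, -0.9, -0.2]
width: 0.0931
gripper_force: 0.0
```

Emit:
move_arm(plan=[[[-0.9,-2.4,0],[0,0,-10],0],[[-2,-4.8,0],[0,0,-20],0],[[-3,-7.2,0],[0,0,-22],0],[[-3.6,-9.6,0],[0,0,-22],0],[[-3.6,-9.6,0],[0,0,-22],0],[[-3.6,-9.6,0],[0,0,-22],0]])

```text
time: 36.62
ee_pos: [0.3427, -0.383, 0.2868]
orientation: [-0.001, 0.999, 0.042, -0.0]
contact_force: [-0.0, 0.6, 0.6]
width: 0.0929
gripper_force: 0.0
```

```bash
sed -i 's/w7.png/w8.png/' legs.py; python3 st.py; python3 legs.py
```

```text
t 36.625 ee [ 0.3427 -0.383   0.2868] crate [-0.5322  0.1654] toolx 4.8 0.0929 [-0.   0.6  0.6] 0.0
36.625 [ 0.3427 -0.383   0.2868]
(248, 71, 286, 147) 0.81 [ 0.425 -0.396  0.03 ]
A [[133.   3.]]
B [[265. 110.]]
C [[266.   7.]]
```

View pics/w8.png

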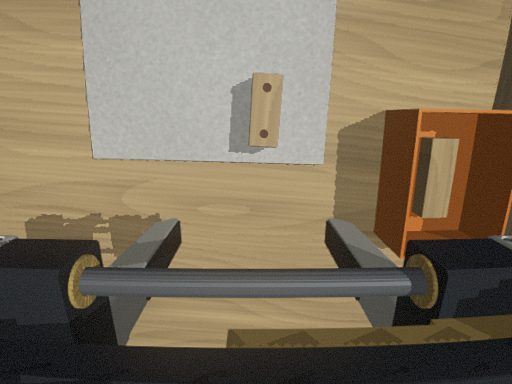

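Only leg B is left on the board (holes (267,87), (264,134)), unmoved. I'm picking it up.

Emit:
move_arm(plan=[[[2,-0.2,-1.5],[0,0,-3.7],0],[[3.23,-0.4,-3],[0,0,-3.7],0],[[3.23,-0.4,-5.2],[0,0,-3.7],0],[[3.23,-0.4,-7.4],[0,0,-3.7],0],[[3.23,-0.4,-9.2],[0,0,-3.7],0.15],[[3.23,-0.4,-10.1],[0,0,-3.7],0.2],[[3.23,-0.4,-10.1],[0,0,-3.7],0.2],[[3.23,-0.4,-10.1],[0,0,-3.7],1],[[3.23,-0.4,-10.1],[0,0,-3.7],1],[[3.23,-0.4,-10.1],[0,0,-3.7],1]])

```text
time: 37.98
ee_pos: [0.4243, -0.3937, 0.0359]
orientation: [0.001, 1.0, 0.01, 0.001]
contact_force: [-0.5, -0.1, 0.3]
width: 0.0489
gripper_force: 0.0
```

Emit:
move_arm(plan=[[[0,0,0],[0,0,0],1],[[0,0,0],[0,0,0],1],[[0,0,1],[0,0,0],1],[[0,0,3.5],[0,0,0],1],[[0,0,6],[0,0,10],1],[[0,0,8.4],[0,0,20],1],[[0,0,10],[0,0,30],1],[[0,0,10],[0,0,30],1]])

```text
time: 38.98
ee_pos: [0.4247, -0.3945, 0.2884]
orientation: [0.003, 0.963, 0.269, 0.001]
contact_force: [0.5, -0.6, -2.6]
width: 0.0395
gripper_force: 30.0
```

```bash
python3 st.py
```

```text
t 38.975 ee [ 0.4247 -0.3945  0.2884] crate [-0.5392  0.083 ] toolx 31.2 0.0395 [ 0.5 -0.6 -2.6] 29.99867856502533
```

Emit:
move_arm(plan=[[[0.8,2.3,0],[0,0,10],1],[[1.6,4.6,0],[0,0,20],1],[[2.2,6.9,0],[0,0,30],1],[[2.62,9.3,0],[0,0,40],1],[[2.62,11.7,0],[0,0,50],1],[[2.62,14.1,0],[0,0,55.6],1],[[2.62,16.5,0],[0,0,55.6],1],[[2.62,18.9,0],[0,0,55.6],1],[[2.62,19.23,0],[0,0,55.6],1],[[2.62,19.23,-2],[0,0,55.6],1]])

```text
time: 40.22
ee_pos: [0.4913, 0.0882, 0.2359]
orientation: [0.003, 0.726, 0.687, 0.002]
contact_force: [0.5, 0.3, -2.1]
width: 0.0398
gripper_force: 30.0
```

Emit:
move_arm(plan=[[[0,0,-2],[0,0,0],1],[[0,0,-4],[0,0,0],1],[[0,0,-4],[0,0,0],1],[[0,0,-4],[0,0,0],1]])

```text
time: 40.72
ee_pos: [0.49, 0.087, 0.1355]
orientation: [0.0, 0.727, 0.687, 0.0]
contact_force: [0.5, 0.1, -1.2]
width: 0.0397
gripper_force: 30.0
```

```bash
python3 st.py; python3 -c "
from h import *
snap('wrist','w9.png')"
```

```text
t 40.725 ee [0.49   0.087  0.1355] crate [-0.0548  0.0446] toolx 86.7 0.0397 [ 0.5  0.1 -1.2] 29.99969780445099
```

View pics/w9.png

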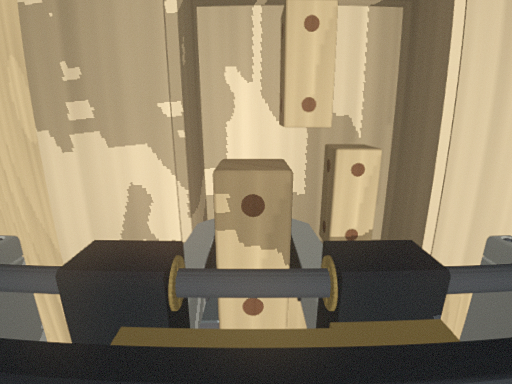

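The two placed legs lie flat at (310,65) and (355,195), and the third is clear above its slot. I'm lowering it.

Emit:
move_arm(plan=[[[0,0,-1.5],[0,0,0],1],[[0,0,-3],[0,0,0],1],[[0,0,-3.8],[0,0,0],1],[[0,0,-3.9],[0,0,0],1],[[0,0,-3.9],[0,0,0],1],[[0,0,-3.9],[0,0,0],0.45],[[0,0,-3.9],[0,0,0],0.45],[[0,0,-3.9],[0,0,0],0.45]])

```text
time: 41.78
ee_pos: [0.4896, 0.0876, 0.0377]
orientation: [0.0, 0.727, 0.687, 0.0]
contact_force: [1.2, -1.1, -0.1]
width: 0.0509
gripper_force: 0.0
```

Emit:
move_arm(plan=[[[0,0,1.5],[0,0,0],0.45],[[0,0,4],[0,0,0],0.4],[[0,0,6.5],[0,0,0],0.2],[[0,0,9],[0,0,0],0],[[0,0,11],[0,0,0],0],[[-0.5,-2,12],[0,0,0],0],[[-1,-5,12],[0,0,0],0],[[-1.5,-7.2,12],[0,0,0],0],[[-1.5,-9,12],[0,0,0],0],[[-1.5,-9,12],[0,0,0],0]])

```text
time: 43.02
ee_pos: [0.4512, -0.1406, 0.3369]
orientation: [0.0, 0.729, 0.685, -0.0]
contact_force: [-0.6, 0.7, 0.2]
width: 0.093
gripper_force: 0.0
```

```bash
python3 st.py; python3 -c "
from h import *
E,im=snap('wrist');a,i1=snap('scene');b,i2=snap('side')
z=lambda i,r:cv2.resize(i,r)[:,:,::-1]
cv2.imwrite('pics/f1.png',np.vstack([z(im,(400,300)),z(i1[100:370,60:380],(400,300))]))
cv2.imwrite('pics/f2.png',z(i2[130:384,110:400],(685,600)))"
```

```text
t 43.025 ee [ 0.4512 -0.1406  0.3369] crate [-0.2842  0.0706] toolx 86.5 0.093 [-0.6  0.7  0.2] 0.0
```

View pics/f1.png

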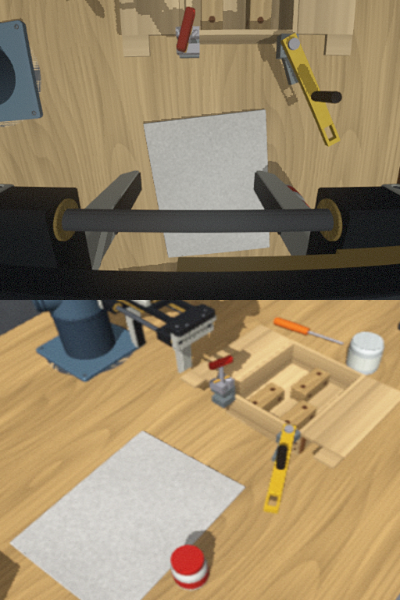

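View pics/f2.png

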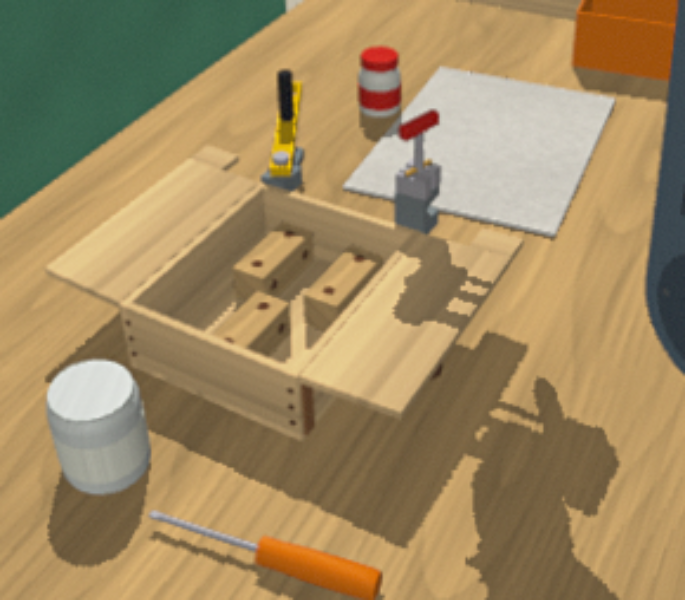

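The board is empty and three legs lie flat in the crate. Both flaps are open, the bar is out, the pin is raised in its notch, and the bystanders are undisturbed. I'm handing in.

```bash
python3 -c "
from station import manip
print(manip.hand_in())"
```

```text
the job is handed in; nothing more can be done
None
```

The job is handed in after about 43 s of robot time: in the final pictures the pin is out in its rest notch, the bar is swung out to about 2.09 rad, both flaps lie open, and all three legs from the board lie flat and apart on the crate floor, with the glue jar, screwdriver and tin untouched (I left a leg-like block in an orange bin off the board where it was).

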